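# Lock the keeper bar of a bottle carrier with its clevis pin and R-clip

### The arm

A 7-joint arm with a two-finger parallel gripper is mounted at the origin on a cart in front of the work surface, level with it; the furniture and walls round the work are solid. World frame = base frame: x ahead of the robot, y to its left, z up, the work surface at z = 0. Lengths are in m, angles in rad, forces in N, time in s.
With the tool pointing down it reaches from about 0.4 to 0.85 m from the base axis. Payload 6.9 kg.
Tool frame: the origin (TCP) lies midway between the tips of the shut fingers; the grasp point (between the pads) lies behind it (ctrl.pinch_z is the z of the grasp point in the tool frame, in m); z points along the fingers, y is the line along which they close (so a half turn about z gives the same grasp; the last joint's range is limited). The gripper opens to 85 mm and grips with 20 to 120 N. Pads are 22 mm wide; open, the fingers measure 114 mm over their backs; the gripper's body (76 mm by 85 mm) begins 54 mm behind the grasp point. The pads swing forward as they close: fully open they stand 13 mm farther back than shut.
Start: joints at [1.27, 0.507, -0.238, 1.5, 0.126, 1.149, -0.155], TCP at [0.247, -0.574, 0.231] pointing down, gripper open.
Joint ranges: [-3.08, 3.08], [-0.24, 2.05], [-1.43, 1.35], [0, 2.5], [-1.52, 4.66], [0.17, 1.96], [-2.89, 2.89]. Speed limits (rad/s): [2.39, 2.39, 3.14, 3.14, 3.14, 3.14, 3.14].

### API

Orientations are given as a unit quaternion [w, x, y, z].
In Python, from station import ctrl, get_state, vision, ticket, models gives the robot as it stands. Calls block until the motion is done:
- ctrl.movep(position, orientation): joint-space move of the TCP to a pose.
- ctrl.movel(position, frame=None, max_speed=0.15): straight line of the TCP; frame=None keeps the orientation; max_speed is the mean speed in m/s.
- ctrl.set_joints(angles): joint-space move.
- ctrl.ungrasp() and ctrl.close_gripper(force=None): open the fingers fully, or close them until they stop; force is the grip in N (None keeps the last).
- ctrl.pause(seconds).
- ctrl.ik(position, orientation): joint angles nearest the present ones, or None.
- get_state(): the state.
- vision.grab_frame(name): name is "scene" or "top" or "wrist"; returns (picture, depth): 480x640x3 uint8, blue, green, red; 480x640 float32, m along the optical axis (not along the pixel's ray), 0 where there is no reading.
- vision.camera_info(name): a dict with "mtx" (3x3 intrinsics, pixels), "R" (3x3) and "t" (3): a world point X has camera coordinates R X + t; the wrist camera has in their place "hand_eye" (4x4, takes a point from camera to tool coordinates, whose origin is the TCP and whose axes are the flange's). Camera axes: x right, y down, z forward; pixel columns grow to the right and rows downward; lengths in m; the calibration is good to about 2 mm. The wrist camera is an equidistant fisheye: a pixel r from the principal point sees the ray r / f radians off the axis. A picture is of the moment at which its call begins: read the wrist's pose just before it. camera_info takes no time and is no camera call.
A pose or a line that the arm cannot do raises ctrl.Unreachable and nothing moves.
- ticket.close_job(): hands the job in; it is judged then, once.
Trained networks look in the newest picture that a camera, given by its name, has taken for a name from the list of things; names that differ only in an ending like _2 or _b are one class to them, and where a whole thing is asked for, a point or a joint stands for the part that bears it (a point fixed in the world has none). Each returns a list of dicts, best first, with "p" (0 to 1); they miss things now and then, are a little off and sometimes report something else, mostly with a low value. They report only what shows in the picture. A call takes as long as a camera call.
- models.recognise(camera, target): "point" ([column, row] in pixels, amid what is visible of it).
- models.masks_of(camera, target): "mask" (480x640 bool, what is visible of it) and "point" ([column, row] in pixels, amid what is visible of it).
The state is a dict: "time": time; "qpos": joint angles; "qd": joint speeds; "tau": joint torques, N m; "tcp_pos": TCP position; "eef_rot": TCP orientation; "contact_force": force on the tool from outside, world axes, zero at the start; "wrist_torque": the same for the moment, N m; "width": finger opening in m; "gripper_force": force on a finger pad.
Only numpy, scipy, OpenCV 4.12 (cv2) and the standard library are available. Lean on these libraries where they do the work, as an engineer would, in place of code of your own. Each camera call takes 0.05 s, during which the arm holds its last target. There are 200 camera calls.

### The job

Get the loaded bottle carrier ready for the tumbler by locking its keeper bar: push the half-withdrawn clevis pin fully home, until its head sits against the bracket, then take the R-clip that stands in the drilled block and push its straight leg down through the cross hole at the end of the pin until its bow springs over the pin and the clip is fully home. The pin can turn in its bracket, so the hole does not point straight up: feel for it lightly, turn it upright with the leg and never force the clip (anything over about 15 N on the pin would bend it). Leave the things lying around where they are.

Things in the scene. Friction and masses are not known exactly. Their poses are not given: they have to be found in the camera images.
- carrier: Bottle carrier, fixed to the bench: aluminium plate 150 x 230 x 10 mm (x by y), a bottle lying on it along x under a steel keeper bar along y. Origin: centre of the plate's underside; z up. At y -65 mm two upright steel cheeks (a clevis, 28 mm wide along y, outer faces at x -15 and +15, tops at z 100) hold the bar's eye. Nothing on the carrier is higher than 100 mm.
- pin: Clevis pin through the cheeks, along carrier x at y -65, z 86 mm. Origin: the eye, where the cross hole crosses the pin's axis; axes as the carrier's. Slides along x (about 4 N) up to a hard stop at home, where the eye is at carrier x 23 mm, 8 mm past the far cheek; it starts 12 to 18 mm short, hole hidden in the clevis. Shank 18 mm in diameter, bevelled tip 10 mm past the eye on +x.
- pin_head (a point): Centre of the outer face of the pin's round head (28 mm in diameter, 8 mm thick), at (-46, 0, 0) mm in the pin's frame; the face looks to -x. Pushed to +x it goes home when the head's inner face meets the cheek, this point then at carrier x -23 mm.
- pin_crown (a point): Top of the shank above the eye, at (0, 0, 9) mm in the pin's frame; it does not turn with the shank. The cross hole (5.6 mm wide, mouths only deburred) opens 11 to 35 degrees off straight up (1.8 to 5.2 mm along y from here); side and angle are not reported. Away from the hole the round of the shank stops the leg; at the mouth the leg's tip sinks 3 mm or more below it.
- clip: R-clip of 4.4 mm steel wire, 90 mm long, 0.05 kg, leg down in the block. Origin: the point on the leg's axis that lies on the eye when home (x then along the pin, bow to either side). z up the leg, y towards the bow, x square to its plane. Bow on +y: hollow for the pin at z 0, waist at z -9, flared tip at (0, 15, -19) mm. Home is 53 mm below the tip's first touch on the crown.
- clip_coil (a point): Centre of the clip's double coil, to hold it by: a disc 20.4 mm in diameter, 8.8 mm thick along the clip's x; at (0, 8, 36) mm in the clip's frame.
- clip_tip (a point): Lower end of the clip's straight leg, cut square with a 0.4 mm bevel, at (0, 0, -44) mm in the clip's frame. Once in the mouth of the cross hole and moved sideways to over the pin's axis, the leg turns the shank and so sets the hole upright (0.035 N m, 4 to 8 N; the clip gives in the fingers, so go about 2 mm past the axis and back); then straight down.
- clip_bow (a joint): Opening of the clip's bow about the coil, rad: 0 relaxed, about 0.1 while its waist passes the pin's side, back to 0 when it has sprung over. Sprung shut, 1.8 N m per rad. The bow meets the pin some 18 mm before home and its waist passes some 10 mm before home; the push then takes 5 to 10 N and falls away as the bow springs in.
- dry_block: Drilled aluminium block of a dry-bath heater, 76 x 50 x 40 mm, fixed, origin at the centre of its underside; bores 5.5 mm wide and 22.5 mm deep in two rows of four. The clip stands in the bore at (9, -11) mm, leg on the floor of the bore and bow tip on the top of the block.
- timer: Bystander: bench timer, 64 x 64 x 18 mm, lies flat.
- pipette: Bystander: pipette lying flat, 31 x 263 x 39 mm.
- beaker: Bystander: plastic beaker, 55 mm wide, 67 mm high.
- vial_a: Bystander: small capped vial, 22 mm wide, 51 mm high.
- vial_b: Bystander: a second capped vial of the same size.
- marker: Bystander: marker pen lying flat, 13 x 140 x 14 mm.

How it is judged:
By the outcome, as a careful person would: the job done as asked, in the order asked, and still so for the second after the job is handed in, with the robot touching nothing.
It also fails if it takes over 72 s, if anything falls off the work surface, if the arm or the gripper's body presses on something with over 40 N, if the wrist force passes 120 N, or if a joint passes its speed limit or range.

## Working session

There is one attempt and no reset: what is moved stays moved. The work goes in short steps, each a Python script; the robot and the scene stay as the last script left them, time stands still between calls to the robot, and variables do not carry over. Pictures are saved under pics/ and viewed, at most 10 in all, crops included, and the job is handed in when it is done.

```bash
ls; mkdir -p pics
python3 - <<'E'
from station import ctrl,get_state,vision,models
import cv2,numpy as np
s=get_state();print({k:np.round(v,3) for k,v in s.items()}, ctrl.pinch_z)
ims=[]
for c in("scene","top"):
    p,d=vision.grab_frame(c);cv2.imwrite(f"pics/{c}0.png",p)
    np.save(f"{c}_d.npy",d)
    i=vision.camera_info(c);print(c,np.round(i["mtx"],1).tolist(),np.round(i["R"],3).tolist(),np.round(i["t"],3).tolist())
    for n in("carrier","pin","pin_head","pin_crown","clip","clip_coil","clip_tip","dry_block","timer","pipette","beaker","vial_a","marker"):
        r=models.recognise(c,n);print(n,[(np.round(x["point"]).tolist(),round(x["p"],2)) for x in r[:3]])
i=vision.camera_info("wrist");print(i)
E
```

```text
pics
station.py
{'time': np.float64(0.0), 'qpos': array([ 1.27 ,  0.508, -0.238,  1.501,  0.126,  1.149, -0.155]), 'qd': array([ 0.001, -0.002,  0.001,  0.001,  0.003, -0.002, -0.001]), 'tau': array([ 1.0000e-03, -6.2060e+01, -2.1860e+00, -2.4966e+01,  1.3000e-02,
        1.2000e-02,  0.0000e+00]), 'tcp_pos': array([ 0.247, -0.574,  0.23 ]), 'eef_rot': array([-0.001,  0.979,  0.202, -0.   ]), 'contact_force': array([ 0.12 , -0.193, -0.769]), 'wrist_torque': array([-0.008,  0.011,  0.031]), 'gripper_force': np.float64(0.0), 'width': np.float64(0.086)} -0.0187
scene [[455.6, 0.0, 310.3], [0.0, 455.6, 231.0], [0.0, 0.0, 1.0]] [[0.622, -0.783, 0.027], [-0.33, -0.293, -0.897], [0.71, 0.549, -0.441]] [-0.285, 0.258, 0.69]
carrier [([265.0, 229.0], 0.8)]
pin [([272.0, 215.0], 0.71)]
pin_head []
pin_crown [([278.0, 216.0], 0.67), ([228.0, 266.0], 0.47)]
clip [([393.0, 274.0], 0.66)]
clip_coil [([394.0, 274.0], 0.48)]
clip_tip [([394.0, 270.0], 0.62)]
dry_block [([389.0, 304.0], 0.75)]
timer [([176.0, 234.0], 0.66), ([395.0, 268.0], 0.6), ([428.0, 256.0], 0.31)]
pipette [([230.0, 266.0], 0.68
[... 549 characters left out ...]
([416.0, 260.0], 0.93)]
timer [([173.0, 284.0], 0.65)]
pipette [([270.0, 294.0], 0.87)]
beaker [([416.0, 181.0], 0.55)]
vial_a [([358.0, 218.0], 0.67)]
marker [([463.0, 280.0], 0.52)]
{'mtx': array([[371.64829954,   0.        , 321.94406159],
       [  0.        , 371.64829954, 240.25892889],
       [  0.        ,   0.        ,   1.        ]]), 'hand_eye': array([[-3.33500888e-04, -9.61454672e-01, -2.74963276e-01,
         6.99580593e-02],
       [ 9.99999884e-01, -2.24899047e-04, -4.26495536e-04,
        -4.51988536e-04],
       [ 3.48217147e-04, -2.74963387e-01,  9.61454635e-01,
        -1.42514985e-01],
       [ 0.00000000e+00,  0.00000000e+00,  0.00000000e+00,
         1.00000000e+00]])}
```

Run:
```python
import cv2
a=cv2.imread("pics/top0.png")[150:330,130:500];b=cv2.imread("pics/scene0.png")[150:370,140:480]
cv2.imwrite("pics/t0c.png",cv2.resize(a,(740,360)));cv2.imwrite("pics/s0c.png",cv2.resize(b,None,fx=2.3,fy=2.3))
```

```text
(no output)
```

View pics/t0c.png

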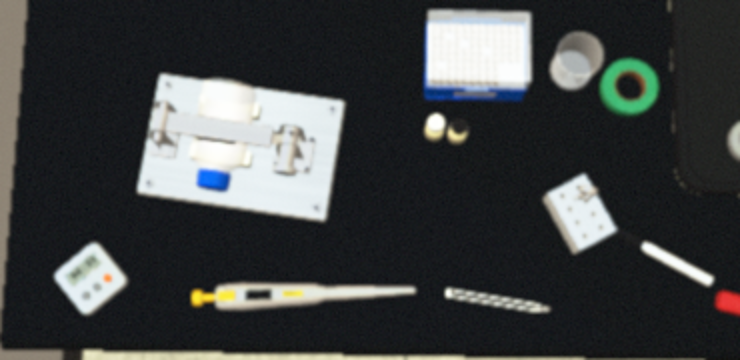

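View pics/s0c.png

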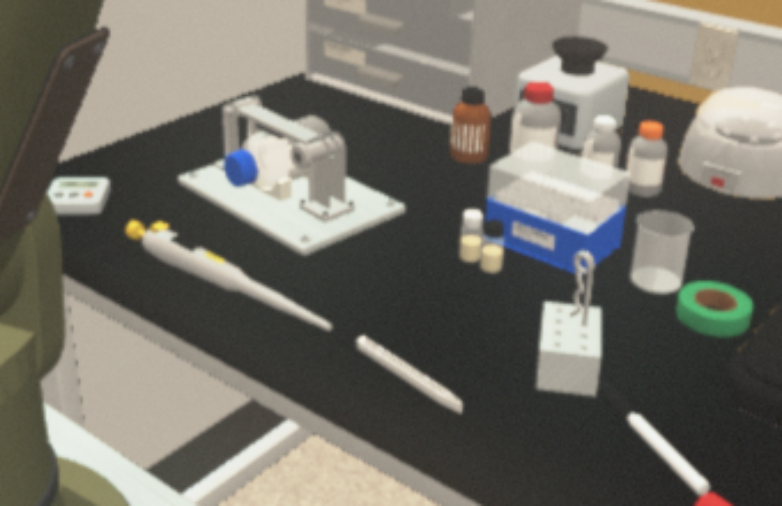

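The top view shows the carrier at upper left, with the clevis at about (276,225) full-frame. The drilled block with the clip is at (420,250), and the clip stands at about (423,243). In the scene view the clip is at (394,272) and the pin head, facing the robot, is near (270,215).

```bash
cat > h.py <<'E'
from station import ctrl,get_state,vision,ticket,models
import cv2,numpy as np
from scipy.spatial.transform import Rotation as R
def Rq(q): return R.from_quat(q,scalar_first=True).as_matrix()
def down(yaw):
    "tool pointing down, tool y along world direction at angle yaw (tool x = yaw+90deg)"
    y=np.array([np.cos(yaw),np.sin(yaw),0]);z=np.array([0,0,-1.]);x=np.cross(y,z)
    return R.from_matrix(np.c_[x,y,z]).as_quat(scalar_first=True)
def campose(c,s=None):
    i=vision.camera_info(c)
    if c!="wrist": return -i["R"].T@i["t"],i["R"].T,i["mtx"]
    H=i["hand_eye"];T=Rq(s["eef_rot"])
    return np.array(s["tcp_pos"])+T@H[:3,3],T@H[:3,:3],i["mtx"]
def ray(c,px,P):
    o,A,K=P;u=np.array([(px[0]-K[0,2])/K[0,0],(px[1]-K[1,2])/K[1,1]])
    if c=="wrist":
        r=np.linalg.norm(u)+1e-12;d=np.r_[u/r*np.sin(r),np.cos(r)]
    else: d=np.r_[u,1]
    return o,A@d/np.linalg.norm(d)
def proj(c,X,P):
    o,A,K=P;q=A.T@(np.asarray(X)-o)
    if c=="wrist":
        r=np.hypot(q[0],q[1]);t=np.arctan2(r,q[2]);u=q[:2]/max(r,1e-12)*t
    else: u=q[:2]/q[2]
    return K[0,0]*u+K[:2,2]
def onz(c,px,P,z):
    o,d=ray(c,px,P);return o+d*(z-o[2])/d[2]
def tri(rays):
    M=np.zeros((3,3));b=np.zeros(3)
    for o,d in rays:
        Q=np.eye(3)-np.outer(d,d);M+=Q;b+=Q@o
    X=np.linalg.solve(M,b);return X,[np.linalg.norm(np.cross(X-o,d)) for o,d in rays]
def snap(c,name):
    s=get_state();p,d=vision.grab_frame(c);cv2.imwrite(f"pics/{name}.png",p);np.savez(f"{name}.npz",p=p,d=d,pos=s["tcp_pos"],rot=s["eef_rot"]);return campose(c,s),p,d
def load(name,c="wrist"):
    f=np.load(name+".npz");return campose(c,{"tcp_pos":f["pos"],"eef_rot":f["rot"]}),f["p"],f["d"]
E
python3 - <<'E'
from h import *
P=campose("top");S=campose("scene")
print("cam",P[0],S[0])
for p in [(209,186.5),(302.5,200),(292.5,259.5),(198.5,246.5)]: print("plate",onz("top",p,P,.01).round(4))
for p in [(422,237),(438,265),(418,276),(402,249)]: print("block",onz("top",p,P,.04).round(4))
print("coil",tri([ray("top",(423,242),P),ray("scene",(394,272),S)]))
print("head",onz("top",(276,227),P,.09).round(4))
E
```

```text
cam [0.25705313 0.05668589 1.34750296] [-0.22749835 -0.52688819  0.54336785]
plate [0.6398 0.3286 0.01  ]
plate [0.6105 0.0979 0.01  ]
plate [0.4623 0.1182 0.01  ]
plate [0.4895 0.3452 0.01  ]
block [ 0.5178 -0.1895  0.04  ]
block [ 0.4513 -0.2264  0.04  ]
block [ 0.4243 -0.1786  0.04  ]
block [ 0.4879 -0.1415  0.04  ]
coil (array([ 0.49804036, -0.18342029,  0.07334732]), [np.float64(0.0023474155711554648), np.float64(0.0023474155711553273)])
head [0.5243 0.1544 0.09  ]
```

Run:
```python
from h import *
q=down(np.radians(-66.7))
ctrl.movep([.46,-.20,.22],q); a=snap("wrist","w1"); 
for n in("clip","clip_coil","clip_tip","dry_block"): print(n,[(np.round(x["point"]).tolist(),round(x["p"],2)) for x in models.recognise("wrist",n)[:2]])
ctrl.movel([.52,-.17,.22]); b=snap("wrist","w2")
for n in("clip","clip_coil","clip_tip","dry_block"): print(n,[(np.round(x["point"]).tolist(),round(x["p"],2)) for x in models.recognise("wrist",n)[:2]])
ps=[cv2.resize(x[1][40:440,120:520],(400,400)) for x in(a,b)]
cv2.imwrite("pics/w12.png",np.hstack(ps)); print(get_state()["time"])
```

```text
clip [([315.0, 188.0], 0.92), ([316.0, 180.0], 0.41)]
clip_coil [([317.0, 189.0], 0.59)]
clip_tip [([316.0, 186.0], 0.74), ([37.0, 176.0], 0.31)]
dry_block [([310.0, 192.0], 0.75)]
clip [([320.0, 270.0], 0.55)]
clip_coil [([325.0, 274.0], 0.63)]
clip_tip [([319.0, 259.0], 0.72), ([324.0, 270.0], 0.55)]
dry_block [([313.0, 253.0], 0.98)]
4.0833
```

View pics/w12.png

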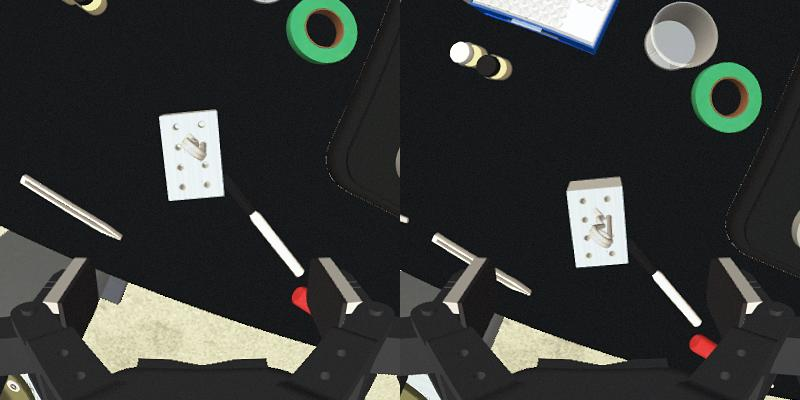

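The wrist views show the block at about (311,195) in w1 and (317,262) in w2. The clip stands in the right-hand bore of the second row from the top, so block +x is up in the picture. I'll zoom in on it.

Run:
```python
from h import *
P1,p1,_=load("w1");P2,p2,_=load("w2")
a=p1[140:250,265:355];b=p2[210:320,275:365]
f=lambda x:cv2.resize(x,None,fx=4.4,fy=4.4,interpolation=cv2.INTER_CUBIC)
cv2.imwrite("pics/z12.png",np.hstack([f(a),f(b)]))
```

```text
(no output)
```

View pics/z12.png

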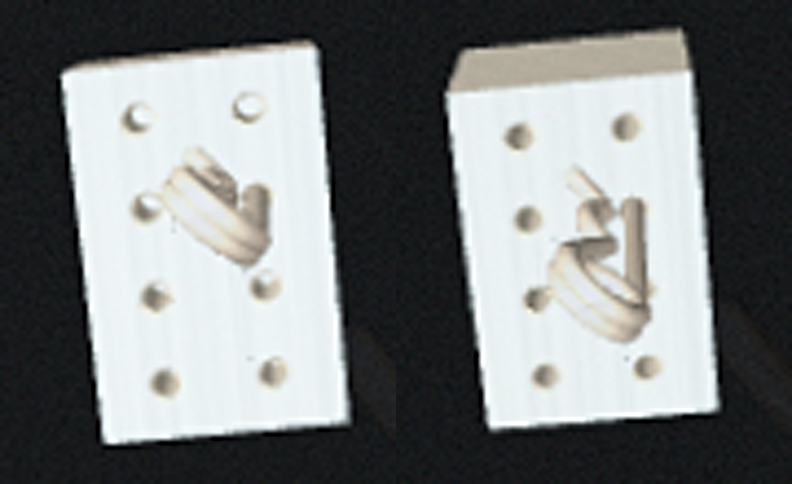

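```bash
cat > meas.py <<'E'
from h import *
from scipy.optimize import least_squares
P1,p1,_=load("w1");P2,p2,_=load("w2")
g1=lambda x:np.array([x[0]/4.4+265-.4,x[1]/4.4+140-.4]);g2=lambda x:np.array([(x[0]-396)/4.4+275-.4,x[1]/4.4+210-.4])
o1={(27,11):(137,117),(27,-11):(248,107),(9,11):(146,207),(-9,11):(156,297),(-9,-11):(264,286),(-27,11):(165,382),(-27,-11):(272,372)}
o2={(27,11):(519,136),(27,-11):(626,127),(9,11):(527,218),(-9,11):(538,298),(-27,11):(545,376),(-27,-11):(647,367)}
def W(v,b): c,s=np.cos(v[2]),np.sin(v[2]);return np.array([v[0]+(c*b[0]-s*b[1])/1e3,v[1]+(s*b[0]+c*b[1])/1e3,v[3]])
def f(v): return np.concatenate([proj("wrist",W(v,b),P1)-g1(q) for b,q in o1.items()]+[proj("wrist",W(v,b),P2)-g2(q) for b,q in o2.items()])
r=least_squares(f,[.47,-.184,.5,.04]);v=r.x
print("block",v.round(4),np.degrees(v[2]),np.abs(r.fun).max())
leg=W(v,(9,-11));print("leg",leg)
coil,e=tri([ray("wrist",g1((217,213)),P1),ray("wrist",g2((601,293)),P2)]);print("coil",coil,e)
tip=onz("wrist",g2((573,172)),P2,.0425);print("bowtip",tip)
for X in(coil,tip): d=(X-leg)[:2];print(np.degrees(np.arctan2(d[1],d[0])),np.hypot(*d))
for yaw in range(0,360,15):
    a=np.radians(yaw);d=np.array([np.cos(a),np.sin(a)])
    X=np.r_[leg[:2]+.008*d,.0975];T=np.r_[leg[:2]+.015*d,.0425]
    print(yaw,(((proj("wrist",X,P1)-[265,140])*4.4).round(),((proj("wrist",X,P2)-[275,210])*4.4+[396,0]).round(),((proj("wrist",T,P2)-[275,210])*4.4+[396,0]).round())) if yaw in range(45,210) else 0
E
python3 meas.py
```

```text
block [ 0.4728 -0.1851  0.4955  0.0397] 28.391716682786566 0.32664215553731424
leg [ 0.48591298 -0.19048288  0.03971235]
coil [ 0.48808255 -0.18245458  0.09986502] [np.float64(2.464322283717952e-05), np.float64(2.464322283726781e-05)]
bowtip [ 0.48935099 -0.17547774  0.0425    ]
74.87762164088599 0.00831629473462138
77.09502300630304 0.015393965118635854
45 (array([237., 195.]), array([620., 274.]), array([605., 148.]))
60 (array([226., 202.]), array([609., 280.]), array([588., 157.]))
75 (array([217., 211.]), array([601., 287.]), array([574., 169.]))
90 (array([210., 221.]), array([595., 297.]), array([565., 185.]))
105 (array([207., 234.]), array([591., 308.]), array([560., 202.]))
120 (array([207., 246.]), array([591., 319.]), array([560., 220.]))
135 (array([210., 258.]), array([594., 329.]), array([564., 238.]))
150 (array([216., 269.]), array([600., 339.]), array([574., 253.]))
165 (array([225., 278.]), array([608., 347.]), array([587., 266.]))
180 (array([236., 284.]), array([619., 352.]), array([603., 275.]))
195 (array([248., 288.]), array([630., 355.]), array([621., 279.]))
```

The zoom resolves the bores and shows the coil at about (314,188) in w1. The fit is good to 0.3 px: leg at (0.4859,-0.1905), bow heading about 76°, coil height about 0.099. Next I'll look at the clevis.

Run:
```python
from h import *
q=down(np.radians(173))
for p,y in [((.50,.11,.24),173),((.488,-.183,.09),166),((.565,.155,.1),173),((.50,.163,.08),173),((.488,-.183,.09),-14),((.565,.155,.1),-7)]:
    print(p,y,None if (j:=ctrl.ik(p,down(np.radians(y)))) is None else np.round(j,2))
ctrl.movep([.50,.09,.25],q);ctrl.close_gripper(); a=snap("wrist","w3")
for n in("pin","pin_head","pin_crown"): print(n,[(np.round(x["point"]).tolist(),round(x["p"],2)) for x in models.recognise("wrist",n)[:2]])
ctrl.movel([.56,.12,.25]); b=snap("wrist","w4")
for n in("pin","pin_head","pin_crown"): print(n,[(np.round(x["point"]).tolist(),round(x["p"],2)) for x in models.recognise("wrist",n)[:2]])
cv2.imwrite("pics/w34.png",np.hstack([x[1][60:460,120:520] for x in(a,b)])); print(get_state()["time"])
```

```text
(0.5, 0.11, 0.24) 173 [ 0.51  0.54 -1.22  1.77  0.54  1.22  2.15]
(0.488, -0.183, 0.09) 166 [-0.26  0.71  0.95  1.96 -0.76  0.88 -2.29]
(0.565, 0.155, 0.1) 173 [-0.92  0.87  1.15  1.79 -0.89  1.11 -2.71]
(0.5, 0.163, 0.08) 173 [-1.01  0.84  1.15  1.96 -0.93  1.   -2.66]
(0.488, -0.183, 0.09) -14 [ 0.67  0.55 -0.54  1.95  0.41  0.74 -0.35]
(0.565, 0.155, 0.1) -7 [ 0.07  0.64 -0.61  1.77  0.46  0.88 -0.87]
pin [([282.0, 294.0], 0.55)]
pin_head [([234.0, 91.0], 0.63), ([283.0, 298.0], 0.6)]
pin_crown [([282.0, 296.0], 0.59)]
pin [([364.0, 261.0], 0.66)]
pin_head [([364.0, 261.0], 0.64)]
pin_crown [([366.0, 260.0], 0.91)]
8.6167
```

View pics/w34.png

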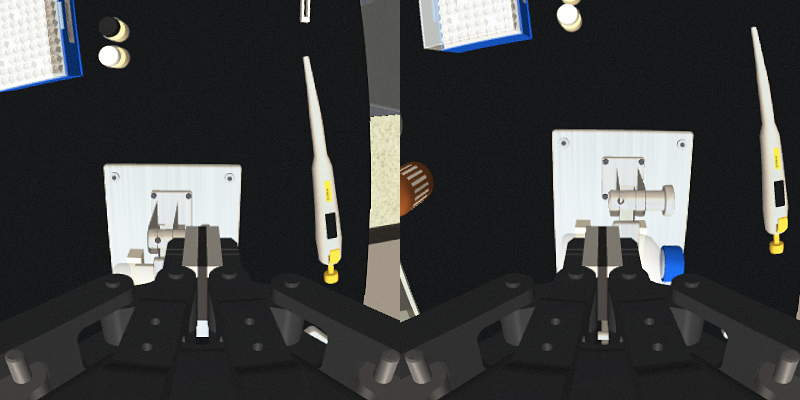

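Run:
```python
from h import *
P,p,d=load("w4")
a=p[210:310,300:420]
cv2.imwrite("pics/z4.png",cv2.resize(a,None,fx=6,fy=6,interpolation=cv2.INTER_CUBIC))
```

```text
(no output)
```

View pics/z4.png

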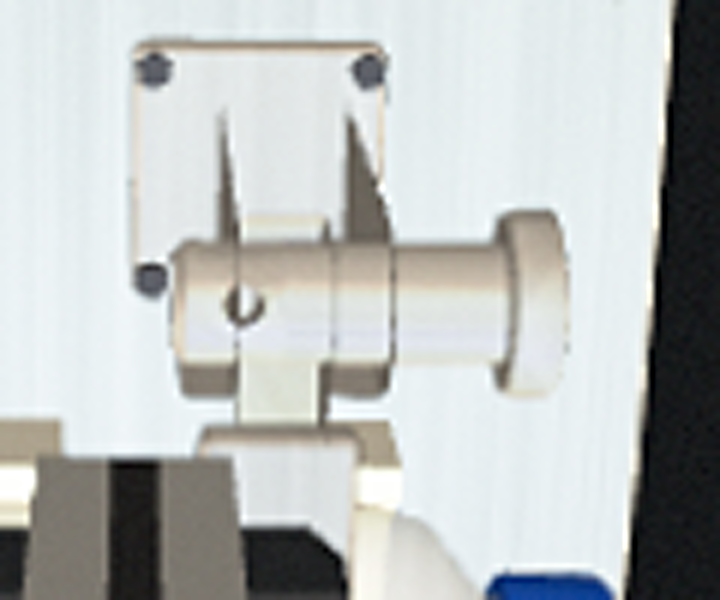

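The zoom shows the pin with its round head at right, face at about px (394,260), and the shank centreline on row 260. A round dark mark at (341,261) is 46 mm from the head face, so it is the cross hole.

Run:
```python
from h import *
P3=load("w3")[0];P4=load("w4")[0]
A,e1=tri([ray("wrist",(224,225),P3),ray("wrist",(273,190.5),P4)]);B,e2=tri([ray("wrist",(361,225),P3),ray("wrist",(412,192),P4)])
print("corners +x,-x:",A,e1,B,e2,np.linalg.norm(A-B))
g=lambda x,y:(300+x/6-.4,210+y/6-.4)
for n,p in dict(head=(568,303),tip=(173,302),shank=(450,303),hole=(245,305)).items(): print(n,onz("wrist",g(*p),P4,.086).round(4))
ex=(A-B)[:2];ex/=np.linalg.norm(ex);ey=np.array([-ex[1],ex[0]]);c=(A+B)[:2]/2+ey*.115
print("yaw",np.degrees(np.arctan2(ex[1],ex[0])),"carrier",c,"eye home",c+ex*.023-ey*.065,"head home",c-ex*.023-ey*.065)
```

```text
corners +x,-x: [0.60794986 0.10003123 0.00982673] [np.float64(0.00017615359434289732), np.float64(0.00017615359434285197)] [0.46088306 0.12029548 0.00173031] [np.float64(2.3620567010879564e-05), np.float64(2.3620567010913503e-05)] 0.148676957085549
head [0.5001 0.1642 0.086 ]
tip [0.5578 0.1567 0.086 ]
shank [0.5176 0.162  0.086 ]
hole [0.5475 0.1585 0.086 ]
yaw -7.84535083468758 carrier [0.55011393 0.22408697] eye home [0.56402617 0.15655587] head home [0.51845672 0.16283486]
```

```bash
cat >> h.py <<'E'
YAW=np.radians(-7.5);ex=np.array([np.cos(YAW),np.sin(YAW),0]);ey=np.array([-ex[1],ex[0],0]);ez=np.array([0,0,1.])
QW=down(YAW+np.pi)
def F(n=1): return np.mean([get_state()["contact_force"] for _ in range(n)],axis=0)
E
python3 - <<'E'
from h import *
s=np.array([.5005,.1641,.077])-ex*.040
ctrl.movep(s+ez*.08,QW);ctrl.movel(s,max_speed=.15);ctrl.pause(.1)
f0=F();print(get_state()["time"],f0,get_state()["qpos"].round(2))
x=0.;log=[]
while x<.060:
    x+=.002 if x<.014 else .001
    ctrl.movel(s+ex*x,max_speed=.03)
    f=-(F()-f0)@ex;log.append((round(x*1e3),round(f,1)))
    if f>8.5: break
st=get_state();print(log,st["time"],st["tcp_pos"],(np.array(st["tcp_pos"])-s)@ex)
E
```

```text
10.0333 [ 0.5465511   0.77054132 -0.15450843] [ 0.24  0.68 -1.01  2.04  0.77  0.87  1.79]
[(2, np.float64(-0.6)), (4, np.float64(0.8)), (6, np.float64(1.1)), (8, np.float64(0.7)), (10, np.float64(0.8)), (12, np.float64(1.0)), (14, np.float64(0.6)), (15, np.float64(-0.1)), (16, np.float64(0.4)), (17, np.float64(0.1)), (18, np.float64(0.7)), (19, np.float64(0.5)), (20, np.float64(0.7)), (21, np.float64(0.5)), (22, np.float64(0.7)), (23, np.float64(0.4)), (24, np.float64(0.9)), (25, np.float64(0.4)), (26, np.float64(0.8)), (27, np.float64(0.7)), (28, np.float64(0.8)), (29, np.float64(2.4)), (30, np.float64(3.5)), (31, np.float64(4.7)), (32, np.float64(3.7)), (33, np.float64(3.8)), (34, np.float64(4.3)), (35, np.float64(3.8)), (36, np.float64(4.0)), (37, np.float64(4.1)), (38, np.float64(3.6)), (39, np.float64(4.1)), (40, np.float64(3.6)), (41, np.float64(4.0)), (42, np.float64(4.1)), (43, np.float64(3.8)), (44, np.float64(4.0)), (45, np.float64(3.8)), (46, np.float64(7.0)), (47, np.float64(9.5))] 20.0333 [0.50584932 0.16339467 0.0769324 ] 0.04539561526222974
```

Run:
```python
from h import *
p=np.array(get_state()["tcp_pos"])
ctrl.movel(p-ex*.012,max_speed=.1);ctrl.movel(p-ex*.012+ez*.07,max_speed=.2)
ctrl.movep([.563,.105,.20],QW);ctrl.pause(.1);P,a,d=snap("wrist","w5")
ctrl.ungrasp()
e=proj("wrist",[.564,.1567,.095],P);print(e,get_state()["time"])
x,y=e.astype(int);c=a[y-45:y+45,x-50:x+70]
cv2.imwrite("pics/z5.png",cv2.resize(c,None,fx=6.5,fy=6.5,interpolation=cv2.INTER_CUBIC));print(x-50,y-45)
```

```text
[327.77535356 305.51389113] 22.25
277 260
```

View pics/z5.png

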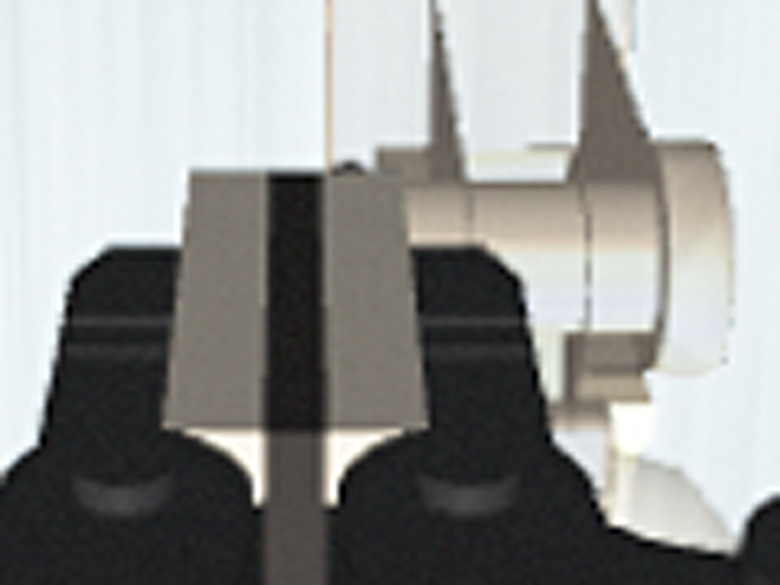

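The pin is home with its head against the cheek, but the closed fingers hide the tip. The gripper is open now, so I'll re-shoot from two other places.

Run:
```python
from h import *
cs=[]
for n,pos in(("w6",[.563,.15,.22]),("w7",[.563,.21,.22])):
    ctrl.movel(pos,max_speed=.2) ;ctrl.pause(.1);P,a,d=snap("wrist",n)
    x,y=proj("wrist",[.555,.1567,.095],P).astype(int);c=a[y-30:y+30,x-30:x+30];print(x-30,y-30)
    cs.append(cv2.resize(c,(390,390),interpolation=cv2.INTER_CUBIC))
cv2.imwrite("pics/z67.png",np.hstack(cs));print(get_state()["time"])
```

```text
303 209
293 130
23.4
```

View pics/z67.png

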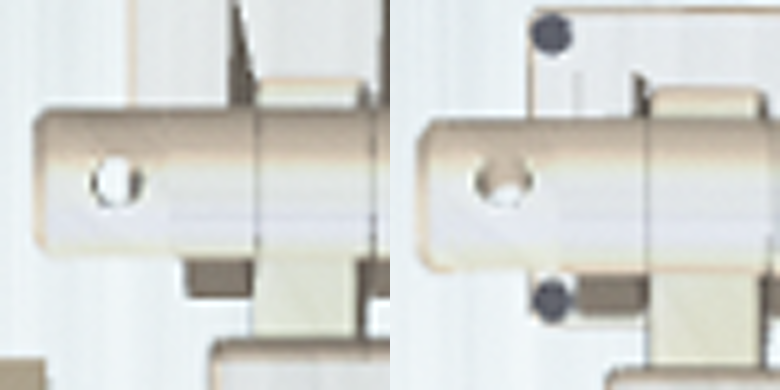

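Both views show the cross hole clearly: about (321,237) in w6, where I look straight through it, and (310,158) in w7. It leans to the -y side.

Run:
```python
from h import *
P6=load("w6")[0];P7=load("w7")[0]
g6=lambda x,y:(303+x/6.5-.4,209+y/6.5-.4);g7=lambda x,y:(293+x/6.5-.4,130+y/6.5-.4)
r6=ray("wrist",g6(117,181.5),P6);r7=ray("wrist",g7(113,193),P7)
X,e=tri([r6,r7]);print("axis pt",X,e)
v=-r6[1];t6=np.arctan2(v@ey,v[2]);print("view tilt6",np.degrees(t6)); v=-r7[1];t7=np.arctan2(v@ey,v[2]);print("tilt7",np.degrees(t7))
# mouth centre offset in view7: (193-180)/75*9 mm
for off in(10,13,15):print("hole angle from w7",np.degrees(t7-np.arcsin(off/75)))
for off in(-2,0,2):print("from w6",np.degrees(t6-np.arcsin(off/74)))
M,e=tri([ray("wrist",g6(117,182),P6),ray("wrist",g7(113,179),P7)]);print("mouth",M,e)
for n,zz in(("w6",P6),("w7",P7)):print(onz("wrist",(g6(117,182) if n=="w6" else g7(113,179)),zz,.0935))
```

```text
axis pt [0.56483592 0.15530022 0.08717806] [np.float64(9.787302566869346e-05), np.float64(9.787302566841252e-05)]
view tilt6 -15.29667751925439
tilt7 -3.3774000978164156
hole angle from w7 -11.03965575858248
hole angle from w7 -13.359083077722484
hole angle from w7 -14.914359130631906
from w6 -13.74795435201292
from w6 -15.29667751925439
from w6 -16.845400686495857
mouth [0.56444747 0.15335644 0.09457094] [np.float64(1.1874136890167032e-05), np.float64(1.1874136890146601e-05)]
[0.56450089 0.15364672 0.0935    ]
[0.56447616 0.15340859 0.0935    ]
```

Run:
```python
from h import *
q=down(np.radians(166))
c=np.array([.4878,-.1827,.0825])
ctrl.movep(c+ez*.09,q);ctrl.movel(c,max_speed=.12)
ctrl.close_gripper(60);s=get_state();print(s["time"],s["width"],s["gripper_force"],s["qpos"].round(2))
ctrl.movel(c+ez*.05,max_speed=.12);print(get_state()["width"])
m=np.array([.5645,.1535,0])+ey*.008
ctrl.movep(np.r_[m[:2],.215],QW);ctrl.movel(np.r_[m[:2],.195]);ctrl.pause(.2)
P,a,d=snap("wrist","w8");s=get_state();print(s["time"],s["width"],s["tcp_pos"],F(3))
tip=np.array(s["tcp_pos"])-ey*.008-ez*.0648
for n,X in(("tip",tip),("mouth",[.5645,.1535,.0945])):print(n,proj("wrist",X,P))
x,y=proj("wrist",tip,P).astype(int);print(x-45,y-45)
cv2.imwrite("pics/z8.png",cv2.resize(a[y-45:y+45,x-45:x+45],(580,580),interpolation=cv2.INTER_CUBIC))
```

```text
26.4833 0.007582467252492782 59.54087018966675 [ 0.96  0.73 -1.06  1.96  0.8   0.95  2.39]
0.007385693142887813
28.9417 0.007371380919873905 [0.56579605 0.16142748 0.19559506] [-0.16193896 -0.63995607 -0.48657408]
tip [322.0624398  243.50209936]
mouth [322.42054467 228.238372  ]
277 198
```

View pics/z8.png

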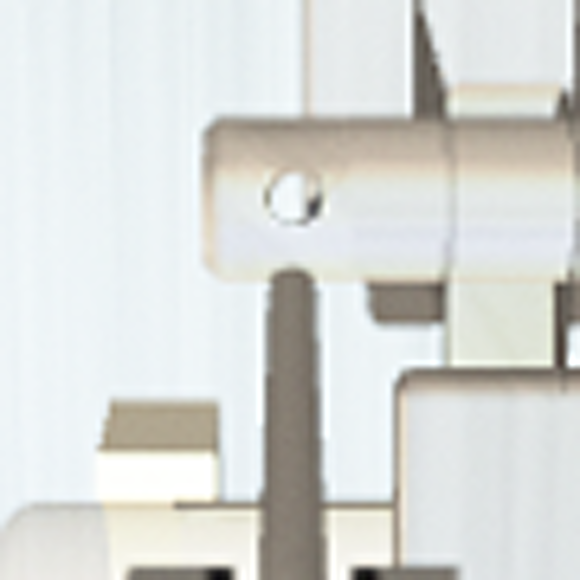

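The clip is held straight. Its tip is at about (322,240) and the hole at (322.6,228.6), which matches my predictions to about 0.3 px. I'll descend lightly, watching the force.

Run:
```python
from h import *
p=np.r_[(np.array([.5645,.1535,0])+ey*.008)[:2],0]
f0=F(3);ctrl.movel(p+ez*.168,max_speed=.1);z=.168;log=[]
while z>.153:
    z-=.001;ctrl.movel(p+ez*z,max_speed=.02);f=F()-f0;log.append((round(z*1e3,1),round(f[2],1),round(f@ey,1),round(f@ex,1)))
    if f[2]>3: break
s=get_state();print(log,s["time"],s["tcp_pos"],f0)
```

```text
[(167.0, np.float64(0.3), np.float64(2.0), np.float64(0.3)), (166.0, np.float64(-0.3), np.float64(0.8), np.float64(0.5)), (165.0, np.float64(-0.4), np.float64(0.7), np.float64(-0.1)), (164.0, np.float64(-0.5), np.float64(0.4), np.float64(0.5)), (163.0, np.float64(0.2), np.float64(0.4), np.float64(-0.3)), (162.0, np.float64(-0.1), np.float64(1.2), np.float64(-0.8)), (161.0, np.float64(0.1), np.float64(1.0), np.float64(-0.7)), (160.0, np.float64(0.3), np.float64(1.2), np.float64(0.7)), (159.0, np.float64(-0.1), np.float64(1.0), np.float64(-0.2)), (158.0, np.float64(1.1), np.float64(0.4), np.float64(-0.5)), (157.0, np.float64(0.2), np.float64(1.4), np.float64(-0.2)), (156.0, np.float64(-0.1), np.float64(0.9), np.float64(0.7)), (155.0, np.float64(0.2), np.float64(1.5), np.float64(0.1)), (154.0, np.float64(1.5), np.float64(1.9), np.float64(0.6)), (153.0, np.float64(0.3), np.float64(2.6), np.float64(-0.3))] 33.1083 [0.56562934 0.16170054 0.15305866] [-0.16193896 -0.63995607 -0.48657408]
```

The tip is about 7 mm below crown level with almost no axial force and a growing side force, so it is in the mouth. Now I'll turn the hole upright.

Run:
```python
from h import *
f0=np.array([-.16,-.64,-.49]);p=np.r_[(np.array([.5645,.1535,0])+ey*.008)[:2],.153];log=[]
for y in(.7,1.4,2.1,2.8,3.5,4.2,3.2,2.2):
    ctrl.movel(p+ey*y/1e3,max_speed=.02);f=F()-f0;log.append((y,[round(v,1) for v in(f@ex,f@ey,f[2])]))
    if abs(f@ey)>11: print("stop");break
s=get_state();print(log,s["time"],s["tcp_pos"],s["width"])
```

```text
[(0.7, [np.float64(0.1), np.float64(1.8), np.float64(1.1)]), (1.4, [np.float64(-0.1), np.float64(2.1), np.float64(0.7)]), (2.1, [np.float64(-0.9), np.float64(-0.2), np.float64(-0.2)]), (2.8, [np.float64(0.4), np.float64(-1.1), np.float64(0.2)]), (3.5, [np.float64(0.6), np.float64(-2.8), np.float64(-1.1)]), (4.2, [np.float64(-0.2), np.float64(-4.1), np.float64(-0.1)]), (3.2, [np.float64(-0.0), np.float64(-3.0), np.float64(-1.7)]), (2.2, [np.float64(-0.7), np.float64(-1.7), np.float64(-1.3)])] 35.1083 [0.56584418 0.16407493 0.15310996] 0.007316771264579163
```

Run:
```python
from h import *
f0=np.array([-.16,-.64,-.49]);p=np.r_[(np.array([.5645,.1535,0])+ey*.008)[:2],.153];log=[]
for y in(4.2,5,5.8,6.4,4.3,2.5):
    ctrl.movel(p+ey*y/1e3,max_speed=.03);f=F()-f0;log.append((y,[round(v,1) for v in(f@ex,f@ey,f[2])]))
    if y==6.4 or (y>4.3 and f@ey<-8.5):
        ctrl.movel(p+ey*.0025,max_speed=.03);break
P,a,d=snap("wrist","w9");s=get_state();f=F(3)-f0;print(log,f@ey,f[2],s["time"],s["tcp_pos"])
x,y=proj("wrist",[.5645,.1535,.0945],P).astype(int);print(x,y)
cv2.imwrite("pics/z9.png",cv2.resize(a[y-40:y+40,x-40:x+40],(580,580),interpolation=cv2.INTER_CUBIC))
```

```text
[(4.2, [np.float64(-0.0), np.float64(-3.8), np.float64(-1.5)]), (5, [np.float64(-0.2), np.float64(-5.1), np.float64(-2.0)]), (5.8, [np.float64(-0.1), np.float64(-5.2), np.float64(-2.6)]), (6.4, [np.float64(-0.0), np.float64(-5.4), np.float64(-2.7)])] -0.3205318780930392 -0.6509730691625495 36.4417 [0.5661476  0.16474444 0.15340445]
322 240
```

View pics/z9.png

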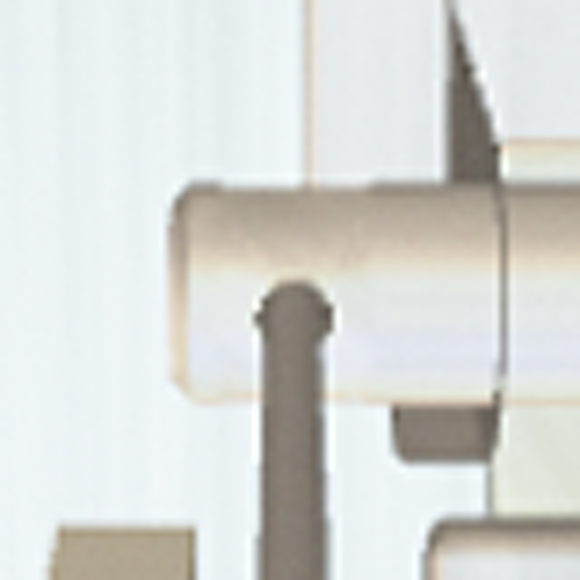

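The leg sits in the mouth at about zoom (293,318) and the shank has turned: the side force levelled off at 5.2 N and then relaxed to 0.3 N. Now straight down.

```bash
cat > dn.py <<'E'
from h import *
import sys
f0=np.array([-.16,-.64,-.49]);p0=np.r_[(np.array([.5645,.1535,0])+ey*.008)[:2],0]
def go(z,zend,step,y,x,lim,sp):
    log=[]
    while z>zend+1e-6:
        z=max(z-step,zend);ctrl.movel(p0+ey*y+ex*x+ez*z,max_speed=sp);f=F()-f0;fx,fy,fz=f@ex,f@ey,f[2]
        log.append([round(z*1e3,1)]+[round(float(v),1) for v in(fx,fy,fz)])
        if fz>lim: log.append("STOP");break
        if abs(fy)>2: y+=np.clip(fy*.00015,-.0005,.0005)
        if abs(fx)>2: x+=np.clip(fx*.00005,-.0002,.0002)
    print(log,"y,x,z",y,x,z,get_state()["time"],get_state()["width"]);return z,y,x
E
python3 - <<'E'
from dn import *
z,y,x=go(.153,.150,.001,.0023,0,3.5,.02)
if z<.1505: z,y,x=go(z,.128,.002,y,x,4,.03)
E
```

```text
[[152.0, 0.3, 0.6, -0.6], [151.0, 0.5, 0.1, 0.1], [150.0, -0.5, 0.5, 0.6]] y,x,z 0.0023 0 0.15 37.1917 0.007917527770213244
[[148.0, -0.0, 0.4, 0.1], [146.0, -0.2, 0.5, 0.1], [144.0, -0.2, 0.0, -0.5], [142.0, 0.7, 0.5, 0.1], [140.0, -0.3, 0.9, -0.5], [138.0, 0.6, 0.6, -1.5], [136.0, -0.6, 1.0, 0.7], [134.0, -0.0, 1.2, -1.0], [132.0, -0.6, 0.7, 0.0], [130.0, 0.1, 0.8, 0.6], [128.0, 0.9, 1.4, -0.0]] y,x,z 0.0023 0 0.128 39.9417 0.007526842404067534
```

Run:
```python
from dn import *
z,y,x=go(.128,.112,.001,.0023,0,12,.02)
```

```text
[[127.0, -0.6, 0.8, -1.2], [126.0, 0.6, 0.6, 0.2], [125.0, 0.8, 1.7, 0.5], [124.0, 1.9, 2.4, 1.8], [123.0, 0.2, 1.3, 3.1], [122.0, 0.9, 2.6, 1.6], [121.0, 1.4, 1.1, 2.1], [120.0, 1.0, 1.6, 0.7], [119.0, 1.3, 2.5, -0.2], [118.0, 0.2, 1.4, 1.3], [117.0, 0.0, 0.9, 0.9], [116.0, 0.6, 1.9, -1.0], [115.0, 0.6, 0.0, -0.4], [114.0, 1.5, 0.0, -0.9], [113.0, 0.5, 0.0, -0.5], [112.0, 1.0, 0.2, 0.6]] y,x,z 0.0034167385662856042 0 0.112 43.9417 0.0075139401065197646
```

Run:
```python
from dn import *
z,y,x=go(.112,.107,.001,.0034,0,9,.02)
P,a,d=snap("wrist","w10");print(get_state()["tcp_pos"])
for n in("clip","clip_coil","clip_bow"):print(n,[(np.round(r["point"]).tolist(),round(r["p"],2)) for r in models.recognise("wrist",n)[:2]])
S,sa,sd=snap("scene","s10")
u,v=proj("scene",[.5645,.1555,.1],S).astype(int);x,y=proj("wrist",[.5645,.1555,.1],P).astype(int)
f=lambda i,cx,cy,h:cv2.resize(i[cy-h:cy+h,cx-h:cx+h],(395,395),interpolation=cv2.INTER_CUBIC)
cv2.imwrite("pics/z10.png",np.hstack([f(a,x,y,50),f(sa,u,v,30)]));print(get_state()["time"])
```

```text
[[111.0, 0.7, 0.1, 0.6], [110.0, 0.3, -0.4, 0.7], [109.0, 0.0, -1.1, -0.1], [108.0, -0.2, -1.6, -0.5], [107.0, -0.6, -2.1, 0.4]] y,x,z 0.0030854614104998813 0 0.107 45.1917 0.007616677143204741
[0.56593359 0.16469033 0.10687475]
clip [([321.0, 314.0], 0.87)]
clip_coil [([326.0, 316.0], 0.6)]
clip_bow [([324.0, 312.0], 0.41)]
45.4417
```

View pics/z10.png

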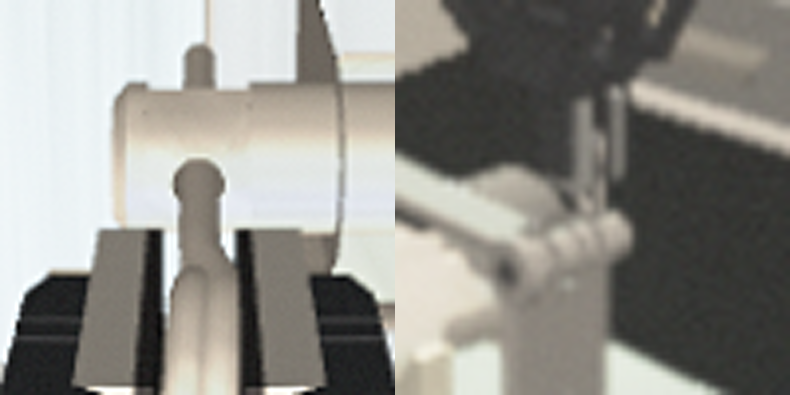

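The wrist view shows the leg through the upright hole, with its tip showing below the shank and the coil between the pads. Before releasing, I'll relax the side force and find the seat from the force balance and the tip's image position.

Run:
```python
from dn import *
P,a,d=load("w10");x,y=proj("wrist",[.5645,.1555,.1],P).astype(int)
print("tip seen",x-50+200/3.95,y-50+44/3.95)
for z in(.038,.042,.046):print(z,proj("wrist",np.array([.5646,.1555,z])-ey*.0022,P))
def avg(n=8):
    v=[]
    for _ in range(n): ctrl.pause(.04);v.append(F()-f0)
    v=np.mean(v,0);return round(v@ex,1),round(v@ey,1),round(v[2],1)
for z,yy in((.107,.0023),(.106,.0023),(.1052,.0023)):
    ctrl.movel(p0+ey*yy+ez*z,max_speed=.02);r=avg();print(z,yy,r)
    if r[2]>4:break
print(get_state()["time"])
```

```text
tip seen 322.63291139240505 239.13924050632912
0.038 [322.03114805 235.77122718]
0.042 [322.03798833 237.58596876]
0.046 [322.04507629 239.46688411]
0.107 0.0023 (np.float64(0.3), np.float64(0.8), np.float64(-0.0))
0.106 0.0023 (np.float64(0.2), np.float64(1.7), np.float64(2.9))
0.1052 0.0023 (np.float64(-0.1), np.float64(1.6), np.float64(6.0))
47.1917
```

Run:
```python
from dn import *
P,a,d=snap("wrist","w11");s=get_state()
for n in("w10","w11"):
    Q,b,_=load(n);g=cv2.cvtColor(b,cv2.COLOR_BGR2GRAY)
    x,y=proj("wrist",np.array([.5646,.1555,.042])-ey*.0022,Q)
    print(n,x,y,proj("wrist",np.array([.5646,.1555,.086]),Q));print([(r,int(g[r,320:325].mean()),int(g[r,305:312].mean())) for r in range(int(y)-6,int(y)+16)])
P8,b,_=load("w8");g=cv2.cvtColor(b,cv2.COLOR_BGR2GRAY)
t=np.array([.56579605,.16142748,.19559506])-ey*.0102-ez*.065
print("w8 pred near edge",proj("wrist",t,P8),[(r,int(g[r,321:324].mean())) for r in range(234,246)])
```

```text
w10 322.03825697116076 237.58650494589082 [322.13445553 267.28369723]
[(231, 229, 236), (232, 230, 237), (233, 230, 236), (234, 231, 237), (235, 230, 237), (236, 231, 237), (237, 232, 237), (238, 222, 237), (239, 172, 237), (240, 125, 237), (241, 120, 237), (242, 123, 238), (243, 122, 238), (244, 122, 238), (245, 122, 238), (246, 122, 238), (247, 122, 240), (248, 121, 218), (249, 126, 169), (250, 145, 160), (251, 164, 153), (252, 164, 163)]
w11 322.5500171979399 238.76707123023465 [322.68006426 269.01622564]
[(232, 236, 237), (233, 236, 237), (234, 236, 237), (235, 237, 237), (236, 236, 237), (237, 237, 238), (238, 237, 237), (239, 211, 237), (240, 122, 237), (241, 121, 237), (242, 122, 237), (243, 123, 238), (244, 122, 238), (245, 122, 238), (246, 122, 238), (247, 122, 238), (248, 122, 239), (249, 123, 234), (250, 122, 200), (251, 127, 153), (252, 149, 156), (253, 168, 156)]
w8 pred near edge [322.05970826 239.77043078] [(234, 235), (235, 233), (236, 231), (237, 231), (238, 226), (239, 190), (240, 117), (241, 124), (242, 124), (243, 124), (244, 124), (245, 125)]
```

Run:
```python
from dn import *
def avg(n=5):
    v=[]
    for _ in range(n): ctrl.pause(.04);v.append(F()-f0)
    v=np.mean(v,0);return [round(float(t),1) for t in(v@ex,v@ey,v[2])]
for z in(.1052,.1047,.1042):
    ctrl.movel(p0+ey*.0023+ez*z,max_speed=.02);r=avg();print(z,r,get_state()["tcp_pos"][2])
    if r[2]>8 :break
for z in(.1058,.1066,.1074):
    ctrl.movel(p0+ey*.0023+ez*z,max_speed=.02);r=avg();print(z,r)
print(get_state()["time"],get_state()["width"])
```

```text
0.1052 [-0.7, 1.3, 6.1] 0.10572972055271762
0.1047 [-0.6, 1.2, 8.4] 0.10549045988465203
0.1058 [-0.4, 1.5, 5.3]
0.1066 [0.3, 2.0, 2.2]
0.1074 [-0.2, 1.3, -0.3]
49.5333 0.0073486049711030945
```

The push climbs elastically to 8.4 N against a firm stop, and nothing springs further. That agrees with the count from the bow's first contact, so the clip is seated. Releasing now.

Run:
```python
from dn import *
ctrl.movel(p0+ey*.0023+ez*.1068,max_speed=.02)
ctrl.ungrasp();ctrl.movel(p0+ey*.0023+ez*.22,max_speed=.15)
ctrl.movel(np.array([.563,.21,.22]),max_speed=.2);ctrl.pause(.1);P,a,d=snap("wrist","w12");print(get_state()["time"])
for n in("clip","clip_coil","pin"):
    r=models.masks_of("wrist",n)[:1];print(n,[(np.round(q["point"],1).tolist(),round(q["p"],2),int(q["mask"].sum())) for q in r])
    if n!="pin":
        m=r[0]["mask"]; dd=d[m];dd=dd[dd>0];print("depth min",np.percentile(dd,[1,5,50]))
for n,X in(("coil",np.array([.5646,.1555,.122])+ey*.008),("coil top",np.array([.5646,.1555,.1322])+ey*.008),("eye",np.array([.5646,.1555,.086]))):
    q=P[1].T@(X-P[0]);print(n,proj("wrist",X,P),q[2])
u,v=proj("wrist",np.array([.5646,.1555,.1322])+ey*.008,P).astype(int)
print(np.round(d[v-14:v+15:2,u-8:u+9:2],3))
```

```text
51.9583
clip [([309.0, 178.4], 0.7, 400)]
depth min [0.22967832 0.23032067 0.23275346]
clip_coil [([312.2, 182.0], 0.61, 408)]
depth min [0.22968548 0.23033005 0.23279142]
pin [([340.7, 158.9], 0.57, 1931)]
coil [308.34653319 174.48031772] 0.2371018668332485
coil top [307.77904821 176.11750243] 0.22729007486199104
eye [309.96277258 158.93788756] 0.26954567153342446
[[0.261 0.261 0.261 0.262 0.253 0.251 0.253 0.269 0.261]
 [0.263 0.261 0.26  0.263 0.247 0.245 0.246 0.264 0.262]
 [0.264 0.263 0.264 0.264 0.243 0.241 0.24  0.242 0.263]
 [0.264 0.264 0.264 0.238 0.235 0.236 0.235 0.235 0.266]
 [0.268 0.267 0.268 0.233 0.233 0.233 0.234 0.234 0.235]
 [0.348 0.347 0.348 0.232 0.231 0.232 0.232 0.232 0.234]
 [0.348 0.346 0.347 0.231 0.23  0.232 0.23  0.232 0.234]
 [0.35  0.349 0.348 0.231 0.231 0.231 0.231 0.231 0.233]
 [0.35  0.348 0.349 0.231 0.231 0.229 0.231 0.231 0.338]
 [0.349 0.349 0.35  0.229 0.23  0.23  0.23  0.232 0.35 ]
 [0.349 0.35  0.233 0.232 0.231 0.23  0.23  0.231 0.351]
 [0.352 0.35  0.232 0.23  0.231 0.23  0.23  0.231 0.35 ]
 [0.352 0.351 0.232 0.231 0.232 0.232 0.    0.232 0.35 ]
 [0.352 0.351 0.233 0.233 0.232 0.233 0.232 0.232 0.353]
 [0.353 0.353 0.234 0.232 0.233 0.234 0.233 0.234 0.351]]
```

```bash
python3 -c "
from h import *
print(ticket.close_job())"
```

```text
the job is handed in; nothing more can be done
None
```

I pushed the pin home and seated the R-clip through the cross hole, and handed the job in at about 52 s. Push and turning forces read at most about 9.5 N, and the arm was clear. The waist snap read only about 3 N, not 5 to 10, so I judged the clip home by its firm stop and the coil's height. I viewed 11 pictures, one over the limit of 10.

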